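# Dress a specimen, then close its cell with a vented screw cap

### The arm

A 6-joint arm with a two-finger parallel gripper is mounted at the origin on a cart in front of the work surface, level with it; the furniture and walls round the work are solid. World frame = base frame: x ahead of the robot, y to its left, z up, the work surface at z = 0. Lengths are in m, angles in rad, forces in N, time in s.
With the tool pointing down it reaches from about 0.375 to 0.75 m from the base axis. Payload 9 kg.
Tool frame: the origin (TCP) lies at the very end of the fingers, on their centre line; the grasp point (between the pads) lies 19 mm behind it; z points along the fingers, y is the line along which they close (so a half turn about z gives the same grasp; the last joint's range is limited). The gripper opens to 85 mm and grips with 20 to 120 N. Pads are 22 mm wide; open, the fingers measure 114 mm over their backs; the gripper's body (76 mm by 85 mm) begins 54 mm behind the grasp point. The pads swing forward as they close: fully open they stand 13 mm farther back than shut.
Start: joints at [-1.397, 0.104, 0.097, 1.564, 0, 1.353], TCP at [0.229, -0.555, 0.231] pointing down, gripper open.
Joint ranges: [-2.99, 2.99], [-0.84, 1.86], [-1.1, 1.16], [-1.84, 2.11], [-1.51, 1.56], [-3.14, 3.14]. Speed limits (rad/s): [2.22, 2.22, 2.57, 3.14, 3.14, 3.14].

### API

Orientations are given as a unit quaternion [w, x, y, z].
In Python, from station import telemetry, imaging, ticket gives the robot as it stands.
- The arm moves only by the tool servo_tool, never from a script. Its argument "steps" is a list of rows, each a list of 3 entries, a list of its own where there are three numbers: the finger opening in cm, from 0 to 8.54, then the shift along the tool's x, y, z in cm, then the turn about the tool's z in rad. A call has 1 to 10 rows; each row shifts and turns the commanded pose from where the row before left it, along the tool's axes as they then stand; what a row does not reach is not made up. A row lasts 1/12 s, in which the tool goes at most 41.7 mm and 7.16 degrees, less where a joint would pass 70% of its speed; a pose out of reach is approached as far as the arm can. A call with a gripper value outside its range is refused whole. The fingers move at their own pace and stop on an object; "newtons" is the grip in N (left out, the last holds). Time passes only in rows, so rows that do not move let the fingers close. It gives the time, the measured TCP pose, the force, the opening and the grip force at its end, in the units of the state.
- telemetry.sense(): the state, without advancing time (a new reading comes with each control period).
- imaging.capture(name): name is "side" or "top"; returns a dict with "frame" (420x560x3 uint8, blue, green, red), "camera_matrix" (3x3 intrinsics, pixels), "dist_coeffs" ([k1, k2, p1, p2, k3] as OpenCV has them; the pictures are not rectified), "R" (3x3) and "t" (3): a world point X has camera coordinates R X + t. Camera axes: x right, y down, z forward; pixel columns grow to the right and rows downward; lengths in m; the calibration is good to about 2 mm. A picture is of the moment at which its call begins. There is no depth.
- ticket.finish_job(): hands the job in; it is judged then, once.
Trained networks look in a picture, given as the dict that the camera call returned (one of the last four; its "shot" number tells which), for a name from the list of things; names that differ only in an ending like _2 or _b are one class to them, and where a whole thing is asked for, a point or a joint stands for the part that bears it (a point fixed in the world has none). Each returns a list of dicts, best first, with "conf" (0 to 1); they miss things now and then, are a little off and sometimes report something else, mostly with a low value. They report only what shows in the picture. A call takes as long as a camera call. They do not tell look-alikes from the thing itself.
- imaging.find_in(name, picture): "centre" ([column, row] in pixels, amid what is visible of it).
- imaging.tip_of(name, picture): "centre" ([column, row] in pixels: a listed point, or the origin of a listed thing).
The state is a dict: "time": time; "qpos": joint angles; "qd": joint speeds; "effort": joint torques, N m; "position": TCP position; "orientation": TCP orientation; "ft_force": force on the tool from outside, world axes, zero at the start; "moment": the same for the moment, N m; "grip_width": finger opening in m; "grasp_force": force on a finger pad.
Only numpy, scipy, OpenCV 4.12 (cv2) and the standard library are available. Lean on these libraries where they do the work, as an engineer would, in place of code of your own. Each camera call takes 0.05 s, during which the arm holds its last target. There are 200 camera calls.

### The job

Get the specimen cell ready for pump-down. First pick up the lapping block and dress the brass specimen in the mouth of the cell: with the block's middle over the far edge of the specimen, press its red-brown sole flat and lightly on the face, draw it steadily towards you without lifting until its middle is over the near edge, and lay it back on its green rubber mat, sole down. Then put the screw cap on the cell, screw it clockwise until it comes up against its stop, fully home, back it off a quarter turn so that the cell can vent, and finish there still gripping the cap, without letting go of it; do not knock the cap over and leave the other things on the bench where they are.

Things in the scene. Friction and masses are not known exactly. Their poses are not given: they have to be found in the camera images.
- cell: Specimen cell, fixed: dark base plate 100 x 100 x 10 mm with screw heads to z 16, pale shoulder 74 mm in diameter up to z 28 with two opposite stop dogs 5 mm proud, steel neck 40 mm in diameter, 48 mm over its thread ribs (z 28 to 45), plain to z 50, tapering to 34 mm at z 53. Origin: centre of the underside, z up; x points away from the robot within 0.4 rad. Red marks on the shoulder at +x and -x.
- cell_face (a point): Centre of the level face of the brass specimen, 29 mm in diameter, set in the mouth of the cell, 54 mm above the cell's underside.
- cell_shoulder (a point): Centre of the shoulder's top, 28 mm above the cell's underside. The cap is home when its rim sits here (its origin at this point), its two ears against the hard stop dogs, and its x axis (either way round) along the cell's x, red marks in line: call this a = 0. Backed off anticlockwise by a rad, the cap stands 14 mm x a / 6.28 higher, plus up to 1.2 mm of play.
- cell_thread (a point): Top of the thread, on the axis, 45 mm above the cell's underside. Right-hand, two starts, so each half turn is alike; 14 mm a turn, 1 mm radial play. Clockwise from above goes down. The lugs leave the thread at a = 3.84 rad; a cap lowered at a = 3.9 to 5.9 rad drops between the ribs to its height for that a. Lowered elsewhere it lands on a rib and needs up to half a turn more.
- cap: Loose aluminium screw cap, 0.16 kg, mouth down: skirt 58 mm in diameter, 33 mm high, 50 mm bore, 28.5 mm deep, two opposite thread lugs inside (43 mm between them) 4 mm above the rim at +x and -x; two ears 8 mm wide, 6 mm high, reaching 36 mm from the axis, with red marks, at the rim's +x and -x; on top a dark knurled round grip 38 mm in diameter, z 33 to 57. Origin: centre of the rim's underside.
- block: Loose lapping block, 0.19 kg: red-brown sole 36 mm (x) by 60 mm (y), back up to z 16 mm, wooden grip rib on top 18 mm wide (x), 50 mm long (y), z 16 to 38. Origin: centre of the sole's underside when not pressed, z up. The sole is cushioned: it starts to give at 2.3 N, then 1 mm for each 1.5 N, and is hard after 4 mm (8 N).
- mat: Flat dark green rubber mat, 90 mm (x) by 120 mm (y), 3 mm thick, fixed; the block starts on it. Origin: centre of its underside.
- pen_b: Bystander, to be left alone: slim white and red ballpoint pen, 145 mm.
- bin_grey: Bystander, to be left alone: open grey parts bin, 146 x 105 x 52 mm.
- sample_disc: Bystander, to be left alone: loose steel sample disc, 40 mm across, 9 mm high.
- sample_cup: Bystander, to be left alone: small pale sample cup, 37 mm across, 26 mm high.
- loupe: Bystander, to be left alone: black eye loupe, 38 mm across, 30 mm high.
Not all that is in view belongs to the job. Of the things that look like the cap, the largest one is meant.

How it is judged:
By the outcome, as a careful person would: the job done as asked, in the order asked, and still so for the second after the job is handed in, while the arm keeps its last pose, push and grip.
It also fails if it takes over 72 s, if anything falls off the work surface, if the arm or the gripper's body presses on something with over 40 N, if the wrist force passes 120 N, or if a joint passes its speed limit or range.

## Working session

There is one attempt and no reset: what is moved stays moved. The work goes in short steps, Python scripts to look and compute and a tool call to move; the robot and the scene stay as the last step left them, time stands still between calls to the robot, and variables do not carry over. Pictures are saved under pics/ and viewed, at most 10 in all, crops included, and the job is handed in when it is done.

Besides the shell and the picture viewer there is one more tool, called after "Emit:" by a JSON object that holds its "name" and its "arguments". servo_tool: Moves the arm, as the interface text tells. Its arguments: {"type":"object","properties":{"steps":{"type":"array","items":{"type":"array"}},"newtons":{"type":"number"}},"required":["steps"]}

```bash
mkdir -p pics; ls
cat > h.py <<'E'
import numpy as np, cv2
from station import telemetry, imaging, ticket
def ray(p,px):
    K,d=np.array(p["camera_matrix"]),np.array(p["dist_coeffs"])
    u=cv2.undistortPoints(np.array([[px]],float),K,d)[0,0]
    R,t=np.array(p["R"]),np.array(p["t"])
    return -R.T@t, R.T@np.array([u[0],u[1],1.])
def atz(p,px,z):
    o,d=ray(p,px); return o+d*(z-o[2])/d[2]
def proj(p,X):
    rv=cv2.Rodrigues(np.array(p["R"]))[0]
    return cv2.projectPoints(np.array(X,float).reshape(-1,3),rv,np.array(p["t"],float),np.array(p["camera_matrix"]),np.array(p["dist_coeffs"]))[0][:,0]
E
python3 - <<'E'
from h import *
s=telemetry.sense(); print(s)
for n in("top","side"):
    p=imaging.capture(n); cv2.imwrite(f"pics/{n}0.png",p["frame"])
    print(n,"cam at",ray(p,[280,210]))
    for k in("cell","cap","block","mat","pen_b","bin_grey","sample_disc","sample_cup","loupe"):
        print(k,[(np.round(r["centre"],1).tolist(),round(r["conf"],2)) for r in imaging.find_in(k,p)[:4]])
    for k,z in(("cell_face",.054),("cell_shoulder",.028),("cell",0),("cap",0),("block",.003),("mat",0)):
        print(k,[(np.round(r["centre"],1).tolist(),round(r["conf"],2),np.round(atz(p,r["centre"],z),4).tolist()) for r in imaging.tip_of(k,p)[:4]])
E
```

```text
pics
{'time': 0.0, 'qpos': array([-1.39670787e+00,  1.04685050e-01,  9.64197457e-02,  1.56388276e+00,
        5.45851041e-06,  1.35307477e+00]), 'qd': array([ 0.00130527,  0.00126944, -0.00122329, -0.00042745, -0.00040978,
       -0.00023873]), 'effort': array([-1.56090682e-03, -5.56946182e+01,  5.03637707e+01,  1.74989394e-02,
       -6.33364925e-04,  5.91199341e-05]), 'position': array([ 0.22905465, -0.55418597,  0.23050341]), 'orientation': array([-6.75646244e-04,  9.80871684e-01,  1.94654265e-01,  1.74725120e-05]), 'ft_force': array([-0.217604  , -0.11115014,  0.61385558]), 'moment': array([-0.0344447 ,  0.0544222 , -0.01541609]), 'grasp_force': 0.0, 'grip_width': 0.08519307173665612}
top cam at (array([ 0.47928132, -0.17397359,  0.91443648]), array([ 0.12575202,  0.00676905, -0.99214116]))
cell [([283.9, 225.4], 0.57)]
cap [([359.5, 234.5], 0.73), ([392.6, 285.7], 0.65), ([334.7, 269.8], 0.61), ([279.7, 226.8], 0.39)]
block [([180.7, 276.5], 0.76)]
mat [([180.2, 266.6], 0.97), ([385.9, 194.6], 0.49)]
pen_b [([203.1, 196.8], 0.82)]
bin_grey [([329.0, 144.1], 0.88), ([387.0, 196.0
[... 828 characters left out ...]
, 302.2], 0.93)]
pen_b [([235.1, 254.7], 0.43), ([288.2, 289.0], 0.25)]
bin_grey [([261.2, 180.2], 0.82)]
sample_disc [([310.4, 171.8], 0.44)]
sample_cup [([299.3, 175.0], 0.71)]
loupe [([196.6, 256.1], 0.62)]
cell_face [([293.4, 211.9], 0.93, [0.5594, -0.1587, 0.054])]
cell_shoulder [([294.4, 215.0], 0.62, [0.5678, -0.1785, 0.028])]
cell [([293.8, 225.9], 0.64, [0.5651, -0.1709, -0.0])]
cap [([345.5, 212.2], 0.78, [0.4782, -0.2854, -0.0]), ([329.3, 194.2], 0.58, [0.5499, -0.3352, 0.0])]
block [([286.8, 291.6], 0.83, [0.4647, 0.0343, 0.003]), ([296.6, 179.2], 0.51, [0.6588, -0.3497, 0.003]), ([295.2, 213.8], 0.23, [0.5845, -0.2118, 0.003])]
mat [([285.8, 293.5], 0.79, [0.4651, 0.0378, 0.0])]
```

Run:
```python
import cv2
a=cv2.imread("pics/top0.png")[130:330,140:420]; cv2.imwrite("pics/a.png",cv2.resize(a,(798,570),interpolation=cv2.INTER_CUBIC))
a=cv2.imread("pics/side0.png")[150:330,180:400]; cv2.imwrite("pics/b.png",cv2.resize(a,(726,594),interpolation=cv2.INTER_CUBIC))
```

```text
(no output)
```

View pics/a.png

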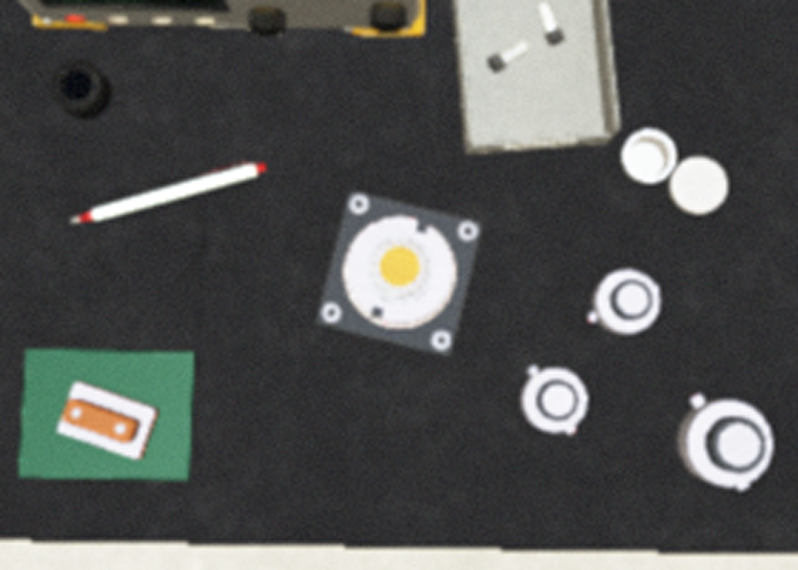

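View pics/b.png

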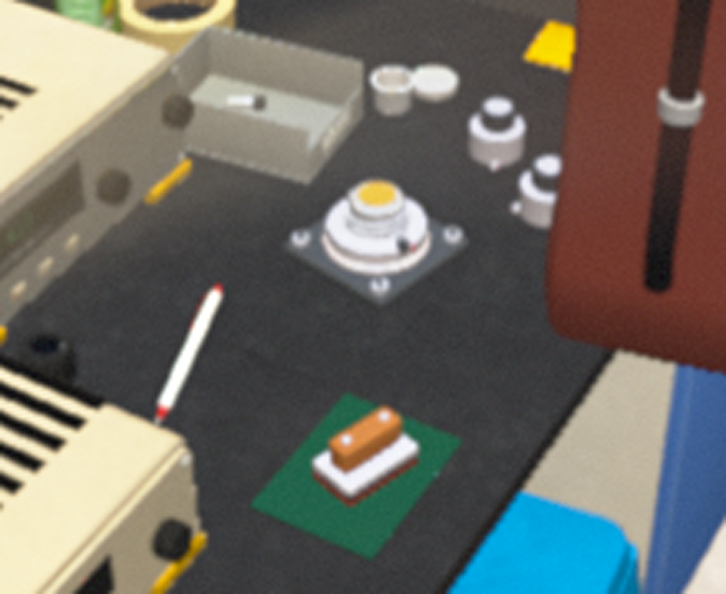

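Pixels (top view): three things look like the cap: (392,286), the largest; (359,234); and (335,270). The cap is the large one at (392,286), with its ears at about (384,270) and (400,301). The cell is at (281,225), the block at (181,277) on the mat, and the pen, loupe, bin, cup and disc are clear of the paths. Next I'll measure accurately and check the cap with a close crop.

Run:
```python
from h import *
p=imaging.capture("top"); f=p["frame"]; q=imaging.capture("side"); g=q["frame"]
def comp(m,near):
    n,l,s,c=cv2.connectedComponentsWithStats(m.astype(np.uint8))
    k=1+np.argmin([np.hypot(*(c[i]-near)) if s[i,4]>8 else 1e9 for i in range(1,n)])
    ys,xs=np.where(l==k); return np.c_[xs,ys].astype(float)
def hsv(f): return cv2.cvtColor(f,cv2.COLOR_BGR2HSV).astype(int)
H=hsv(f);G=hsv(g)
def yel(H): return (H[...,0]>17)&(H[...,0]<35)&(H[...,1]>110)&(H[...,2]>120)
for n,P,M,c in(("top",p,yel(H),[281,223]),("side",q,yel(G),[293,210])):
    m=comp(M,c); print("face",n,len(m),m.mean(0),atz(P,m.mean(0),.054))
def wood(H): return (H[...,0]>5)&(H[...,0]<17)&(H[...,1]>110)&(H[...,2]>90)
m=comp(wood(H),[175,277]); W=np.array([atz(p,x,.041)[:2] for x in m])
r=cv2.minAreaRect((W*1000).astype(np.float32)); print("rib top",len(m),W.mean(0),r)
u,s,v=np.linalg.svd(W-W.mean(0)); print("rib dir",np.arctan2(v[0][1],v[0][0]))
# cell screws: bright blobs; plate by grey-blue colour
sub=f[185:262,245:315]; 
m=H[...,2]; 
M=(H[...,2]>58); M[:, :245]=0;M[:,315:]=0
c=comp(M,[281,225]); W=np.array([atz(p,x,.010)[:2] for x in c])
print("plate",len(c),cv2.minAreaRect((W*1000).astype(np.float32)))
# cap
M=(H[...,2]>110); c=comp(M,[392,286]); print("cap px",len(c),c.min(0),c.max(0))
X=np.array([0.45,-0.39])
crop=f[255:315,355:425]; a=cv2.resize(crop,(560,480),interpolation=cv2.INTER_CUBIC)
b=cv2.resize(f[195:255,250:280+35],(int(65*8/2),240),interpolation=cv2.INTER_CUBIC)
cv2.imwrite("pics/c.png",np.vstack([a])); 
d=cv2.resize(f[190:260,245:318],(584,560),interpolation=cv2.INTER_CUBIC); cv2.imwrite("pics/d.png",d)
np.save("top.npy",f)
```

```text
face top 131 [279.70992366 222.97709924] [ 0.56297442 -0.16807286  0.054     ]
face side 55 [293.8 208.2] [ 0.56583637 -0.17190962  0.054     ]
rib top 174 [0.45489139 0.03269522] ((454.7988586425781, 33.11772155761719), (49.367122650146484, 15.606046676635742), 72.96461486816406)
rib dir -1.8594886070746273
plate 2482 ((565.711181640625, -168.8964385986328), (102.94300842285156, 108.46562957763672), 77.77715301513672)
cap px 788 [378. 268.] [411. 301.]
```

View pics/c.png

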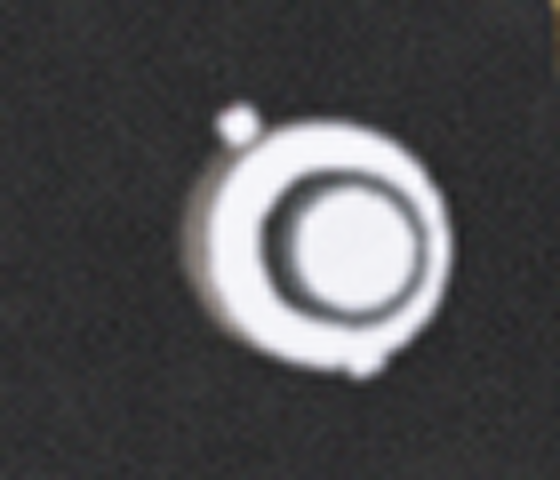

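View pics/d.png

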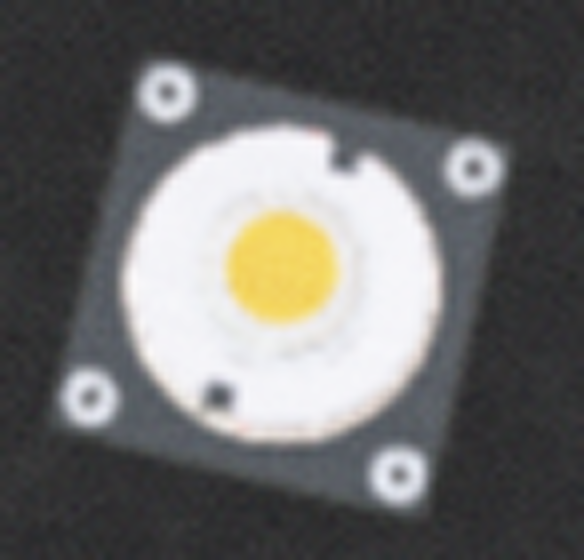

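Both crops match the descriptions. In the cap crop, the skirt disc is centred at about (330,243), the knob top at (355,246), and the ears at (239,123) and (365,367). In the cell crop, the screws are at (167,93), (472,168), (90,397) and (399,473), with the face at (281,267).

Run:
```python
from h import *
p=imaging.capture("top")
S=np.array([atz(p,np.array(c)/8+[244.5,189.5],.016)[:2] for c in([167,93],[472,168],[90,397],[399,473])])
print("cell c",S.mean(0),"x-yaws",[np.arctan2(d[1],d[0]) for d in(S[0]-S[2],S[1]-S[3])],"ydirs",[np.arctan2(*(-d))*1 for d in(S[0]-S[1],S[2]-S[3])], [np.hypot(*(S[0]-S[2]))])
for c in([345,158],[219,396]):
    d=atz(p,np.array(c)/8+[244.5,189.5],.033)[:2]-S.mean(0); print("dog",np.hypot(*d),np.arctan2(d[1],d[0]))
for c,z in(([330,243],.033),([355,246],.057)): print("cap",atz(p,np.array(c)/8+[354.5,254.5],z))
C=atz(p,np.array([330,243])/8+[354.5,254.5],.033)[:2]
E=[atz(p,np.array(c)/8+[354.5,254.5],.005)[:2] for c in([239,123],[365,367])]
for e in E: d=e-C;print("ear",np.hypot(*d),np.arctan2(d[1],d[0]))
print("ear-ear",np.hypot(*(E[0]-E[1])),np.arctan2(*(E[0]-E[1])[::-1]),(E[0]+E[1])/2)
```

```text
cell c [ 0.56309619 -0.16798495] x-yaws [np.float64(-0.22074053825508314), np.float64(-0.21843750997470854)] ydirs [np.float64(-2.9188797345877173), np.float64(-2.920600169058079)] [np.float64(0.07965476413651344)]
dog 0.03335878533669334 -0.47116208361697337
dog 0.03366151155231761 2.68403558610176
cap [ 0.4479165  -0.39759727  0.033     ]
cap [ 0.44817633 -0.39746703  0.057     ]
ear 0.03263824523151962 0.5015276618787119
ear 0.035270383652007006 -2.6836662376248457
ear-ear 0.06789251639770234 0.47888191309735145 [ 0.44640765 -0.39754793]
```

Emit:
{"name": "servo_tool", "arguments": {"steps": [[8.5,[2.41,-2.53,0],0],[8.5,[2.41,-2.53,0],0],[8.5,[2.41,-2.53,0],0],[8.5,[2.41,-2.53,0],0],[8.5,[2.41,-2.53,0],0],[8.5,[2.41,-2.53,0],0],[8.5,[2.41,-2.53,0],0],[8.5,[2.41,-2.53,0],0],[8.5,[2.41,-2.53,0],0],[8.5,[2.41,-2.53,0],0]]}}

```text
time: 2.58
position: [0.3555, -0.2272, 0.2315]
orientation: [0.0, 0.981, 0.194, 0.0]
ft_force: [0.7, -0.7, -0.2]
grip_width: 0.085
grasp_force: 0.0
```

Emit:
{"name": "servo_tool", "arguments": {"steps": [[8.5,[2.41,-2.53,0],0],[8.5,[2.41,-2.53,0],0],[8.5,[2.41,-2.53,0],0],[8.5,[2.41,-2.53,0],0],[8.5,[2.41,-2.53,0],0],[8.5,[2.41,-2.53,0],0],[8.5,[2.41,-2.53,0],0],[8.5,[2.41,-2.53,0],0]]}}

```text
time: 3.25
position: [0.4565, 0.0338, 0.2315]
orientation: [0.0, 0.981, 0.195, 0.0]
ft_force: [0.9, -0.5, -0.1]
grip_width: 0.0849
grasp_force: 0.0
```

Emit:
{"name": "servo_tool", "arguments": {"steps": [[6,[0,0,1.5],-0.111],[6,[0,0,1.5],-0.111],[6,[0,0,1.5],-0.111],[6,[0,0,1.5],-0.111],[6,[0,0,1.5],-0.111],[6,[0,0,1.5],-0.111],[6,[0,0,1.5],-0.111],[6,[0,0,1.5],-0.113],[6,[0,0,0],0]]}}

```text
time: 4.0
position: [0.4546, 0.0323, 0.1086]
orientation: [-0.001, 0.8, 0.6, -0.001]
ft_force: [-1.2, 0.4, -1.3]
grip_width: 0.0601
grasp_force: 0.0
```

```bash
cat >> h.py <<'E'
def st():
    s=telemetry.sense(); w,x,y,z=s["orientation"]
    psi=np.arctan2(2*(x*y+w*z),1-2*(y*y+z*z))
    print("t",round(s["time"],2),"pos",np.round(s["position"],4),"psi",round(psi,4),"q",np.round(s["qpos"],3),"F",np.round(s["ft_force"],2),"w",round(s["grip_width"],4),"g",round(s["grasp_force"],1),"tilt",np.round([2*(x*z-w*y),2*(y*z+w*x)],4))
    return s,psi
def need(X,psi_t=None):
    s,psi=st(); d=np.array(X)-s["position"]; c,n=np.cos(psi),np.sin(psi)
    print("tool shift cm",np.round(100*np.array([c*d[0]+n*d[1], n*d[0]-c*d[1], -d[2]]),2),"turn",None if psi_t is None else round(psi-psi_t,3))
E
python3 -c "
from h import *
need([.4549,.033,.022],1.282)"
```

```text
t 4.0 pos [0.4546 0.0323 0.1086] psi 1.2869 q [-0.217 -0.332 -0.532  1.375 -0.     1.637] F [-1.19  0.41 -1.32] w 0.0601 g 0.0 tilt [-0.0003 -0.0037]
tool shift cm [0.08 0.01 8.66] turn 0.005
```

Emit:
{"name": "servo_tool", "arguments": {"steps": [[6,[0.08,0.01,2.2],0],[6,[0,0,2.2],0],[6,[0,0,2.2],0],[6,[0,0,1.4],0],[6,[0,0,0.6],0],[6,[0,0,0],0]]}}

```text
time: 4.5
position: [0.4559, 0.0328, 0.0247]
orientation: [-0.001, 0.802, 0.597, -0.001]
ft_force: [-0.5, -0.2, -0.4]
grip_width: 0.0601
grasp_force: 0.0
```

Emit:
{"name": "servo_tool", "arguments": {"steps": [[0.5,[0,0,0],0],[0.5,[0,0,0],0],[0.5,[0,0,0],0],[0.5,[0,0,0],0],[0.5,[0,0,0],0],[0.5,[0,0,0],0],[0.5,[0,0,0],0],[0.5,[0,0,0],0]], "newtons": 60}}

```text
time: 5.17
position: [0.4571, 0.0325, 0.0257]
orientation: [0.001, 0.802, 0.598, 0.0]
ft_force: [1.5, -0.7, 2.3]
grip_width: 0.0163
grasp_force: 62.2
```

```bash
python3 -c "
from h import *
st()"
```

```text
t 5.17 pos [0.4571 0.0325 0.0257] psi 1.2817 q [-0.216 -0.276 -0.639  1.206 -0.     1.644] F [ 1.52 -0.68  2.3 ] w 0.0163 g 62.2 tilt [0.     0.0014]
```

Emit:
{"name": "servo_tool", "arguments": {"steps": [[0.5,[0,0,-0.5],0],[0.5,[0,0,-1.5],0],[0.5,[0,0,-2],0],[0.5,[0,0,-2],0],[0.5,[0,0,-2],-0.04],[0.5,[0,0,-1],-0.03],[0.5,[0,0,0],0],[0.5,[0,0,0],0]]}}

```text
time: 5.83
position: [0.4563, 0.0328, 0.1151]
orientation: [-0.0, 0.78, 0.625, -0.0]
ft_force: [-0.5, 0.5, -2.8]
grip_width: 0.0161
grasp_force: 61.7
```

Run:
```python
from h import *
need([.5772,-.1712,.115],1.351)
```

```text
t 5.83 pos [0.4563 0.0328 0.1151] psi 1.3508 q [-0.215 -0.334 -0.521  1.384 -0.     1.575] F [-0.47  0.46 -2.81] w 0.0161 g 61.7 tilt [-0.0001 -0.0004]
tool shift cm [-1.727e+01  1.625e+01  1.000e-02] turn -0.0
```

Emit:
{"name": "servo_tool", "arguments": {"steps": [[0.5,[-1.2,1.1,0],0],[0.5,[-2.3,2.1,0],0],[0.5,[-2.3,2.2,0],0],[0.5,[-2.3,2.2,0],0],[0.5,[-2.3,2.2,0],0],[0.5,[-2.3,2.2,0],0],[0.5,[-2.3,2.2,0],0],[0.5,[-1.5,1.4,0],0],[0.5,[-0.77,0.65,0],0],[0.5,[0,0,0],0]]}}

```text
time: 6.67
position: [0.5771, -0.1723, 0.1134]
orientation: [-0.001, 0.781, 0.625, -0.001]
ft_force: [0.6, 0.6, -0.9]
grip_width: 0.0165
grasp_force: 61.7
```

Emit:
{"name": "servo_tool", "arguments": {"steps": [[0.5,[0,0,0],0],[0.5,[0,0,0],0]]}}

```text
time: 6.83
position: [0.5767, -0.1698, 0.1146]
orientation: [-0.001, 0.78, 0.626, -0.0]
ft_force: [-0.3, -0.3, -3.1]
grip_width: 0.0164
grasp_force: 61.7
```

Run:
```python
from h import *
for i in range(3): s,psi=st(); p=imaging.capture("top")
q=imaging.capture("side")
f=p["frame"];g=q["frame"]
need([.5772,-.1712,.100],1.351)
a=cv2.resize(f[170:280,220:340],(400,366),interpolation=cv2.INTER_CUBIC)
b=cv2.resize(g[140:250,235:355],(400,366),interpolation=cv2.INTER_CUBIC)
cv2.imwrite("pics/e.png",np.hstack([a,b]))
for n,P in(("top",p),("side",q)):
  o=s["position"]-[0,0,.0227]; print(n,"exp origin px",proj(P,o),[(r["centre"],r["conf"]) for r in imaging.tip_of("block",P)[:2]], "face exp", proj(P,[.5631,-.168,.054]))
```

```text
t 6.83 pos [ 0.5767 -0.1698  0.1146] psi 1.3522 q [-0.504  0.12  -0.097  1.355  0.     1.286] F [-0.29 -0.27 -3.06] w 0.0164 g 61.7 tilt [ 0.0006 -0.0016]
t 6.88 pos [ 0.5769 -0.1698  0.1149] psi 1.3526 q [-0.504  0.12  -0.097  1.355  0.     1.286] F [-1.5   0.96 -0.82] w 0.0164 g 61.7 tilt [ 0.0004 -0.001 ]
t 6.93 pos [ 0.5771 -0.1699  0.1152] psi 1.3528 q [-0.503  0.12  -0.097  1.355  0.     1.285] F [-0.48  0.03 -1.81] w 0.0164 g 61.7 tilt [ 0.0002 -0.0005]
t 7.03 pos [ 0.5774 -0.1702  0.1155] psi 1.3527 q [-0.504  0.12  -0.096  1.355  0.     1.285] F [ 0.26  0.26 -1.05] w 0.0166 g 61.7 tilt [-0.      0.0002]
tool shift cm [-0.1   0.    1.55] turn 0.002
top exp origin px [[280.73434548 213.42119452]] [] face exp [[279.67371037 222.91186504]]
side exp origin px [[289.31137544 194.32887708]] [([287.2, 194.7], 0.82)] face exp [[293.97760667 209.390244  ]]
```

View pics/e.png

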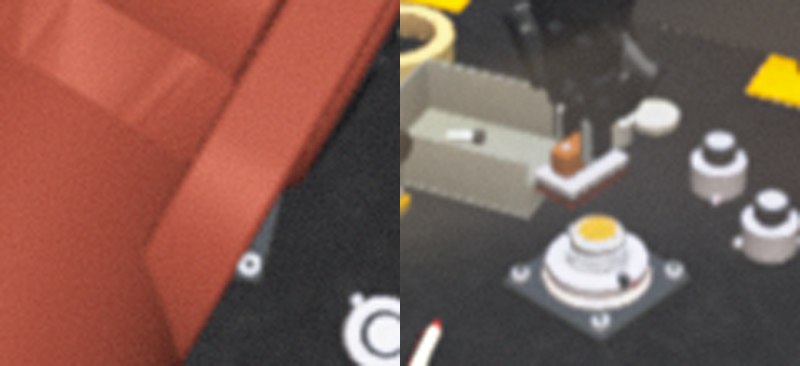

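The top view is blocked by the arm. In the side view the block hangs level above the face, with sole corners at about (276,195), (287,201) and (303,189). I'll compare these with the projected corners.

Run:
```python
from h import *
q=imaging.capture("side"); s,psi=st(); b=psi-np.pi/2
R=np.array([[np.cos(b),-np.sin(b)],[np.sin(b),np.cos(b)]])
o=s["position"]-[0,0,.0227]
for c in((.018,.03),(-.018,.03),(-.018,-.03)): print(c,proj(q,np.r_[o[:2]+R@c,o[2]]))
```

```text
t 7.18 pos [ 0.5776 -0.1708  0.1155] psi 1.3523 q [-0.504  0.121 -0.095  1.355 -0.     1.285] F [ 0.15  0.36 -1.88] w 0.0163 g 61.7 tilt [-0.0002  0.0003]
(0.018, 0.03) [[275.15132671 196.4149962 ]]
(-0.018, 0.03) [[286.27111714 202.53251623]]
(-0.018, -0.03) [[303.34419596 191.5578112 ]]
```

Emit:
{"name": "servo_tool", "arguments": {"steps": [[0.5,[-0.05,0,0.8],0],[0.5,[0,0,1.0],0],[0.5,[0,0,1.0],0],[0.5,[0,0,0.6],0],[0.5,[0,0,0.2],0],[0.5,[0,0,0],0],[0.5,[0,0,0],0],[0.5,[0,0,0],0]]}}

```text
time: 7.85
position: [0.5777, -0.1718, 0.0797]
orientation: [0.0, 0.78, 0.626, 0.0]
ft_force: [0.8, 0.1, -1.7]
grip_width: 0.0164
grasp_force: 61.7
```

```bash
cat >> h.py <<'E'
def avg(n=4):
    F=[];P=[]
    for i in range(n):
        imaging.capture("side"); s=telemetry.sense(); F.append(s["ft_force"]); P.append(s["position"])
    print("avgF",np.round(np.mean(F,0),2),"avgP",np.round(np.mean(P,0),4))
E
python3 -c "
from h import *
avg(6)
need([.5772,-.1712,.077],1.351)"
```

```text
avgF [ 0.06  0.05 -2.15] avgP [ 0.5777 -0.1718  0.0796]
t 8.15 pos [ 0.5776 -0.1717  0.0795] psi 1.3518 q [-0.506  0.139 -0.141  1.29  -0.     1.284] F [-0.16  0.72 -2.  ] w 0.0164 g 61.7 tilt [-0.0002  0.0003]
tool shift cm [ 0.04 -0.05  0.25] turn 0.001
```

Baseline held force is about -2.1 N. I'll lower in small steps and watch for contact.

Emit:
{"name": "servo_tool", "arguments": {"steps": [[0.5,[0,0,0.1],0],[0.5,[0,0,0.1],0],[0.5,[0,0,0.05],0],[0.5,[0,0,0],0],[0.5,[0,0,0],0]]}}

```text
time: 8.57
position: [0.5776, -0.1717, 0.0771]
orientation: [0.0, 0.78, 0.626, 0.0]
ft_force: [-0.5, -0.2, 1.1]
grip_width: 0.0161
grasp_force: 62.1
```

```bash
python3 -c "
from h import *
avg(5)"
```

```text
avgF [-0.68  0.13  1.86] avgP [ 0.5776 -0.1717  0.077 ]
```

Emit:
{"name": "servo_tool", "arguments": {"steps": [[0.5,[0,0,0.05],0],[0.5,[0,0,0.05],0],[0.5,[0,0,0],0],[0.5,[0,0,0],0]]}}

```text
time: 9.15
position: [0.5776, -0.1717, 0.076]
orientation: [0.0, 0.78, 0.626, 0.0]
ft_force: [-0.6, 1.0, 4.7]
grip_width: 0.0163
grasp_force: 62.3
```

```bash
python3 -c "
from h import *
avg(5)"
```

```text
avgF [-0.02  0.03  3.52] avgP [ 0.5776 -0.1717  0.0759]
```

Emit:
{"name": "servo_tool", "arguments": {"steps": [[0.5,[0,-0.1,-0.02],0],[0.5,[0,-0.15,0],0],[0.5,[0,-0.15,0],0],[0.5,[0,-0.15,0],0],[0.5,[0,-0.15,0],0],[0.5,[0,-0.15,0],0],[0.5,[0,-0.15,0],0]]}}

```text
time: 9.98
position: [0.5677, -0.1695, 0.0761]
orientation: [0.0, 0.78, 0.626, 0.0]
ft_force: [2.7, -0.8, 3.7]
grip_width: 0.0163
grasp_force: 62.3
```

```bash
python3 -c "
from h import *
avg(3)"
```

```text
avgF [ 2.18 -0.37  3.11] avgP [ 0.5674 -0.1694  0.076 ]
```

Force is steady at about 5.2 N. I'll carry on with the draw: 20 mm more.

Emit:
{"name": "servo_tool", "arguments": {"steps": [[0.5,[0,-0.15,0],0],[0.5,[0,-0.15,0],0],[0.5,[0,-0.15,0],0],[0.5,[0,-0.15,0],0],[0.5,[0,-0.15,0],0],[0.5,[0,-0.15,0],0],[0.5,[0,-0.15,0],0]]}}

```text
time: 10.72
position: [0.5573, -0.1672, 0.076]
orientation: [0.0, 0.78, 0.626, -0.0]
ft_force: [2.7, -0.2, 3.8]
grip_width: 0.0166
grasp_force: 62.3
```

Emit:
{"name": "servo_tool", "arguments": {"steps": [[0.5,[0,-0.15,0],0],[0.5,[0,-0.15,0],0],[0.5,[0,-0.15,0],0],[0.5,[0,-0.15,0],0],[0.5,[0,-0.15,0],0],[0.5,[0,-0.15,0],0],[0.5,[0,-0.1,0],0],[0.5,[0,0,0],0],[0.5,[0,0,0],0]]}}

```text
time: 11.47
position: [0.5474, -0.1649, 0.0759]
orientation: [-0.0, 0.78, 0.626, -0.0]
ft_force: [2.0, 0.2, 4.3]
grip_width: 0.0163
grasp_force: 62.4
```

```bash
python3 -c "
from h import *
avg(3); need([.5490,-.1648,.075])"
```

```text
avgF [0.54 0.07 4.04] avgP [ 0.5474 -0.165   0.0759]
t 11.62 pos [ 0.5474 -0.165   0.0758] psi 1.3517 q [-0.521  0.05  -0.242  1.279 -0.     1.269] F [0.6  0.46 3.75] w 0.0163 g 62.4 tilt [-0.     -0.0006]
tool shift cm [0.05 0.15 0.08] turn None
```

Emit:
{"name": "servo_tool", "arguments": {"steps": [[0.5,[0,0,-0.5],0],[0.5,[0,0,-1.2],0],[0.5,[0,0,-1.3],0],[0.5,[1.2,-0.9,-0.9],0],[0.5,[2.5,-1.9,0],0],[0.5,[2.8,-2.1,0],0],[0.5,[2.8,-2.1,0],0],[0.5,[2.8,-2.1,0],0],[0.5,[2.5,-1.9,0],0],[0.5,[1.7,-1.3,0],0]]}}

```text
time: 12.45
position: [0.4617, 0.023, 0.116]
orientation: [-0.0, 0.78, 0.626, 0.0]
ft_force: [-0.2, 0.8, -2.2]
grip_width: 0.0164
grasp_force: 61.7
```

Emit:
{"name": "servo_tool", "arguments": {"steps": [[0.5,[1.03,-0.87,1.0],0.03],[0.5,[0,0,2],0.04],[0.5,[0,0,2],0],[0.5,[0,0,2],0],[0.5,[0,0,1.2],0],[0.5,[0,0,0],0],[0.5,[0,0,0],0]]}}

```text
time: 13.03
position: [0.4566, 0.0327, 0.0335]
orientation: [-0.0, 0.802, 0.598, -0.0]
ft_force: [-0.5, 0.4, -1.4]
grip_width: 0.0166
grasp_force: 61.6
```

```bash
python3 -c "
from h import *
avg(4); need([.4567,.0327,.0257],1.282)"
```

```text
avgF [-0.08  0.05 -1.34] avgP [0.4576 0.0325 0.0344]
t 13.23 pos [0.4578 0.0325 0.0344] psi 1.2817 q [-0.215 -0.283 -0.628  1.223 -0.     1.644] F [ 0.17 -0.06 -1.65] w 0.0163 g 61.6 tilt [0.0001 0.002 ]
tool shift cm [-0.01 -0.11  0.87] turn -0.0
```

Emit:
{"name": "servo_tool", "arguments": {"steps": [[0.5,[0,-0.05,0.4],0],[0.5,[0,0,0.3],0],[0.5,[0,0,0.1],0],[0.5,[0,0,0],0],[0.5,[0,0,0],0]]}}

```text
time: 13.65
position: [0.4568, 0.0327, 0.0255]
orientation: [0.0, 0.802, 0.598, 0.0]
ft_force: [0.8, -0.7, 2.5]
grip_width: 0.0164
grasp_force: 62.3
```

```bash
python3 -c "
from h import *
avg(4)"
```

```text
avgF [ 1.04 -0.45  2.17] avgP [0.4567 0.0328 0.0254]
```

Emit:
{"name": "servo_tool", "arguments": {"steps": [[5,[0,0,0],0],[5,[0,0,0],0],[5,[0,0,0],0],[5,[0,0,0],0],[5,[0,0,0],0],[5,[0,0,-0.5],0],[5,[0,0,-2],0],[5,[0,0,-3],0],[5,[0,0,-3],0],[5,[0,0,-3],0]]}}

```text
time: 14.68
position: [0.4559, 0.033, 0.1415]
orientation: [-0.0, 0.802, 0.598, -0.0]
ft_force: [0.6, -0.1, -1.6]
grip_width: 0.0499
grasp_force: 0.0
```

```bash
python3 -c "
from h import *
need([.448,-.3975,.14])"
```

```text
t 14.68 pos [0.4559 0.033  0.1415] psi 1.2818 q [-0.215 -0.342 -0.479  1.434 -0.     1.645] F [ 0.56 -0.11 -1.64] w 0.0499 g 0.0 tilt [-0.0001 -0.0002]
tool shift cm [-41.49  11.51   0.15] turn None
```

Emit:
{"name": "servo_tool", "arguments": {"steps": [[6,[-3.5,0.96,0],0],[6,[-3.5,0.96,0],0],[6,[-3.5,0.96,0],0],[6,[-3.5,0.96,0],0],[6,[-3.5,0.96,0],0],[6,[-3.5,0.96,0],0],[6,[-3.5,0.96,0],0],[6,[-3.5,0.96,0],0],[6,[-3.5,0.96,0],0],[6,[-3.5,0.96,0],0]]}}

```text
time: 15.52
position: [0.4482, -0.3319, 0.1403]
orientation: [0.0, 0.802, 0.598, 0.0]
ft_force: [0.6, -0.1, 1.2]
grip_width: 0.0601
grasp_force: 0.0
```

Emit:
{"name": "servo_tool", "arguments": {"steps": [[6,[-3.5,0.96,0],0],[6,[-2.99,0.95,0],0],[6,[0,0,0],-0.12],[6,[0,0,0],-0.12],[6,[0,0,0],-0.12],[6,[0,0,0],-0.12],[6,[0,0,0],-0.12],[6,[0,0,0],-0.12],[6,[0,0,0],-0.12],[6,[0,0,0],-0.12]]}}

```text
time: 16.35
position: [0.4484, -0.3976, 0.1403]
orientation: [-0.0, 0.432, 0.902, 0.0]
ft_force: [-0.2, -0.4, 0.8]
grip_width: 0.0599
grasp_force: 0.0
```

Emit:
{"name": "servo_tool", "arguments": {"steps": [[6,[0,0,0],-0.12],[6,[0,0,0],-0.12],[6,[0,0,0],-0.12],[6,[0,0,0],-0.12],[6,[0,0,0],-0.12],[6,[0,0,0],-0.12],[6,[0,0,0],-0.12],[6,[0,0,0],-0.12],[6,[0,0,0],-0.12],[6,[0,0,0],-0.12]]}}

```text
time: 17.18
position: [0.4484, -0.3976, 0.1403]
orientation: [0.0, -0.152, 0.988, -0.0]
ft_force: [-0.6, -0.8, 0.5]
grip_width: 0.0597
grasp_force: 0.0
```

Emit:
{"name": "servo_tool", "arguments": {"steps": [[6,[0,0,0],-0.12],[6,[0,0,0],-0.12],[6,[0,0,0],-0.12],[6,[0,0,0],-0.12],[6,[0,0,0],-0.12],[6,[0,0,0],-0.12],[6,[0,0,0],-0.12],[6,[0,0,0],-0.12],[6,[0,0,0],-0.12],[6,[0,0,0],-0.12]]}}

```text
time: 18.02
position: [0.4484, -0.3976, 0.1403]
orientation: [-0.0, -0.684, 0.73, 0.0]
ft_force: [0.5, 0.2, 0.4]
grip_width: 0.0599
grasp_force: 0.0
```

Emit:
{"name": "servo_tool", "arguments": {"steps": [[6,[0,0,0.5],-0.12],[6,[0,0,0.5],-0.12],[6,[0,0,0.5],-0.12],[6,[0,0,0.5],-0.12],[6,[0,0,0.5],-0.12],[6,[0,0,0.5],-0.12],[6,[0,0,0.5],-0.12],[6,[0,0,0],0]]}}

```text
time: 18.68
position: [0.4795, -0.3702, 0.1042]
orientation: [0.013, 0.909, -0.416, -0.008]
ft_force: [0.9, 0.7, -1.2]
grip_width: 0.0604
grasp_force: 0.0
```

Run:
```python
from h import *
avg(2); p=imaging.capture("top"); q=imaging.capture("side")
need([.448,-.3975,.0365],-1.40)
a=cv2.resize(p["frame"][240:340,130:420],(783,270),interpolation=cv2.INTER_CUBIC)
b=cv2.resize(q["frame"][150:330,230:410],(320,320),interpolation=cv2.INTER_CUBIC)
c=np.zeros((600,783,3),np.uint8); c[:270]=a; c[275:595,:320]=b; cv2.imwrite("pics/f.png",c)
```

```text
avgF [-0.1   0.01  0.6 ] avgP [ 0.4783 -0.3719  0.1048]
t 18.88 pos [ 0.4772 -0.3736  0.1053] psi -0.865 q [-0.864  0.144 -0.089  1.339 -0.03  -3.141] F [ 1.05 -0.04 -0.13] w 0.06 g 0.0 tilt [-0.001   0.0305]
tool shift cm [-0.08  3.78  6.88] turn 0.535
```

View pics/f.png

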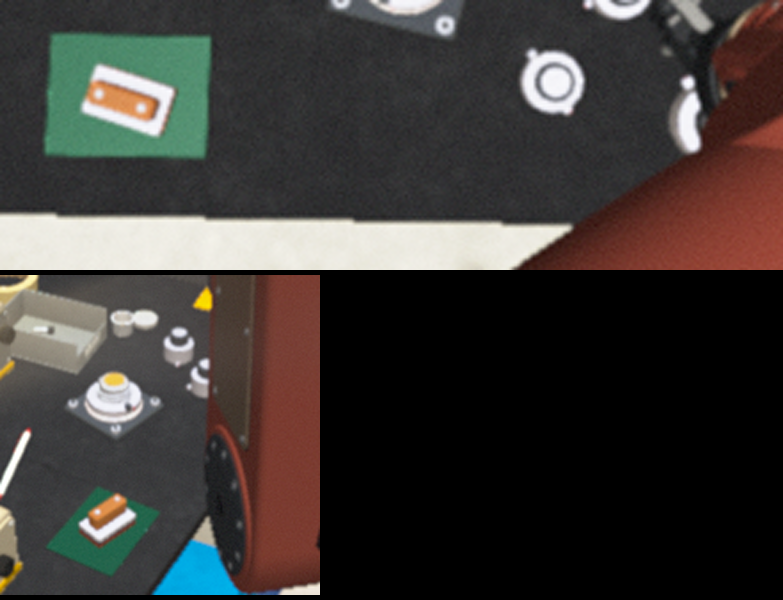

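The block lies on its mat where it was. I over-turned joint 6 to its limit, so I'll turn back and re-centre.

Emit:
{"name": "servo_tool", "arguments": {"steps": [[6,[0,0,-0.5],0.12],[6,[0,0,0],0.12],[6,[0,0,0],0.12],[6,[0,0,0],0.12],[6,[0,0,0],0.12],[6,[0,0,0],0],[6,[0,0,0],0]]}}

```text
time: 19.47
position: [0.4771, -0.3739, 0.1103]
orientation: [0.015, 0.744, -0.668, -0.002]
ft_force: [-0.2, -0.2, -0.2]
grip_width: 0.0602
grasp_force: 0.0
```

Run:
```python
from h import *
avg(2); need([.448,-.3975,.1],-1.40)
```

```text
avgF [-0.28 -0.34 -0.13] avgP [ 0.4772 -0.3737  0.1102]
t 19.57 pos [ 0.4772 -0.3737  0.1102] psi -1.4615 q [-0.864  0.142 -0.082  1.348 -0.03  -2.544] F [-0.9   0.4   0.47] w 0.0601 g 0.0 tilt [0.0162 0.0257]
tool shift cm [2.05 3.16 1.02] turn -0.061
```

Emit:
{"name": "servo_tool", "arguments": {"steps": [[6,[0,0,-1],0.124],[6,[0,0,-1],0.124],[6,[0,0,-1],0.124],[6,[0,0,0],0.124],[6,[0,0,0],0.124],[6,[0,0,0],0.124],[6,[0,0,0],0.124],[6,[0,0,0],0.124],[6,[0,0,0],0.124],[6,[0,0,0],0.124]]}}

```text
time: 20.4
position: [0.4781, -0.3728, 0.1401]
orientation: [-0.014, -0.215, 0.976, -0.007]
ft_force: [-0.6, -0.7, -0.0]
grip_width: 0.0604
grasp_force: 0.0
```

Emit:
{"name": "servo_tool", "arguments": {"steps": [[6,[0,0,0],0.124],[6,[0,0,0],0.124],[6,[0,0,0],0.124],[6,[0,0,0],0.124],[6,[0,0,0],0.124],[6,[0,0,0],0.124],[6,[0,0,0],0.124],[6,[0,0,0],0.124],[6,[0,0,0],0.124],[6,[0,0,0],0.124]]}}

```text
time: 21.23
position: [0.4781, -0.3728, 0.1401]
orientation: [-0.007, 0.392, 0.92, -0.013]
ft_force: [-0.8, -0.1, 0.4]
grip_width: 0.0597
grasp_force: 0.0
```

Emit:
{"name": "servo_tool", "arguments": {"steps": [[6,[0,0,0],0.124],[6,[0,0,0],0.124],[6,[0,0,0],0.124],[6,[0,0,0],0.124],[6,[0,0,0],0.124],[6,[0,0,0],0.124],[6,[0,0,0],0.124],[6,[0,0,0],0.124],[6,[0,0,0],0.124],[6,[0,0,0],0.124]]}}

```text
time: 22.07
position: [0.4781, -0.3728, 0.1401]
orientation: [0.002, 0.854, 0.521, -0.015]
ft_force: [-0.2, 0.5, -0.2]
grip_width: 0.06
grasp_force: 0.0
```

Emit:
{"name": "servo_tool", "arguments": {"steps": [[6,[0,0,0],0.124],[6,[0,0,0],0.124],[6,[0,0,0],0.124],[6,[0,0,0],0.124],[6,[0,0,0],0.124],[6,[0,0,0],0.124],[6,[0,0,0],0.124],[6,[0,0,0],0.124],[6,[0,0,0],0.124],[6,[0,0,0],0.124]]}}

```text
time: 22.9
position: [0.4781, -0.3728, 0.1401]
orientation: [0.01, 0.997, -0.072, -0.011]
ft_force: [0.1, 0.4, 0.1]
grip_width: 0.0601
grasp_force: 0.0
```

Emit:
{"name": "servo_tool", "arguments": {"steps": [[6,[0,0,0],0.124],[6,[0,0,0],0.124],[6,[0,0,0],0.124],[6,[0,0,0],0.124],[6,[0,0,0],0.124],[6,[0,0,0],0.07],[6,[0,0,0],0]]}}

```text
time: 23.48
position: [0.4781, -0.3728, 0.14]
orientation: [0.013, 0.915, -0.404, -0.007]
ft_force: [-0.6, 0.3, 0.9]
grip_width: 0.0603
grasp_force: 0.0
```

```bash
sed -i 's/np.round(\[2\*(x\*z-w\*y),2\*(y\*z+w\*x)\],4)/np.round([2*(x*z+w*y),2*(y*z-w*x)],4)/' h.py
python3 - <<'E'
from h import *
s,_=st(); print(s["qpos"])
E
```

```text
t 23.48 pos [ 0.4781 -0.3728  0.14  ] psi -0.8324 q [-0.862  0.133 -0.038  1.402 -0.03   3.112] F [-0.56  0.32  0.92] w 0.0603 g 0.0 tilt [-0.0239 -0.0188]
[-0.86215789  0.13254356 -0.0379099   1.40162254 -0.0303926   3.11181919]
```

Emit:
{"name": "servo_tool", "arguments": {"steps": [[6,[0,0,0],0.12],[6,[0,0,0],0]]}}

```text
time: 23.65
position: [0.4574, -0.3892, 0.14]
orientation: [0.005, 0.898, -0.441, -0.002]
ft_force: [-0.9, -0.0, -0.3]
grip_width: 0.06
grasp_force: 0.0
```

Run:
```python
from h import *
s,_=st(); avg(2); st()
```

```text
t 23.65 pos [ 0.4574 -0.3892  0.14  ] psi -0.9124 q [-0.917  0.108 -0.064  1.397 -0.011  3.137] F [-0.88 -0.03 -0.26] w 0.06 g 0.0 tilt [-0.0082 -0.0079]
avgF [ 0.22 -0.   -0.45] avgP [ 0.4584 -0.3882  0.1401]
t 23.75 pos [ 0.4586 -0.3879  0.1401] psi -0.9089 q [-0.914  0.109 -0.063  1.398 -0.011  3.137] F [ 0.37  0.01 -0.94] w 0.0603 g 0.0 tilt [-0.0082 -0.0077]
```

Works as predicted: tilt went from 0.030 to 0.011. About half as much again is needed.

Emit:
{"name": "servo_tool", "arguments": {"steps": [[6,[0,0,0],0.05],[6,[0,0,0],0]]}}

```text
time: 23.92
position: [0.4478, -0.3959, 0.14]
orientation: [0.001, 0.892, -0.452, 0.001]
ft_force: [-0.9, 0.7, -0.6]
grip_width: 0.0601
grasp_force: 0.0
```

Run:
```python
from h import *
avg(1); st()
```

```text
avgF [ 0.77  0.45 -0.33] avgP [ 0.4483 -0.3955  0.14  ]
t 23.97 pos [ 0.4483 -0.3955  0.14  ] psi -0.9378 q [-9.410e-01  9.700e-02 -7.500e-02  1.397e+00 -1.000e-03  3.138e+00] F [ 0.77  0.45 -0.33] w 0.06 g 0.0 tilt [ 0.0005 -0.0016]
```

Emit:
{"name": "servo_tool", "arguments": {"steps": [[6,[0,0,0],-0.124],[6,[0,0,0],-0.124],[6,[0,0,0],-0.124],[6,[0,0,0],-0.124],[6,[0,0,0],-0.124],[6,[0,0,0],-0.124],[6,[0,0,0],-0.124],[6,[0,0,0],-0.124],[6,[0,0,0],-0.124],[6,[0,0,0],-0.124]]}}

```text
time: 24.8
position: [0.4491, -0.3947, 0.14]
orientation: [0.001, 0.988, 0.154, 0.0]
ft_force: [-0.2, 0.1, -0.4]
grip_width: 0.0601
grasp_force: 0.0
```

Emit:
{"name": "servo_tool", "arguments": {"steps": [[6,[0,0,0],-0.124],[6,[0,0,0],-0.124],[6,[0,0,0],-0.124],[6,[0,0,0],-0.124],[6,[0,0,0],-0.124],[6,[0,0,0],-0.124],[6,[0,0,0],-0.124],[6,[0,0,0],-0.124],[6,[0,0,0],-0.124],[6,[0,0,0],-0.124]]}}

```text
time: 25.63
position: [0.4491, -0.3947, 0.14]
orientation: [0.001, 0.715, 0.7, -0.0]
ft_force: [-0.7, -0.0, 0.4]
grip_width: 0.0602
grasp_force: 0.0
```

Emit:
{"name": "servo_tool", "arguments": {"steps": [[6,[0,0,0],-0.124],[6,[0,0,0],-0.124],[6,[0,0,0],-0.124],[6,[0,0,0],-0.124],[6,[0,0,0],-0.124],[6,[0,0,0],-0.124],[6,[0,0,0],-0.124],[6,[0,0,0],-0.124],[6,[0,0,0],-0.124],[6,[0,0,0],-0.124]]}}

```text
time: 26.47
position: [0.4491, -0.3947, 0.14]
orientation: [0.0, 0.175, 0.985, -0.001]
ft_force: [-0.5, -0.3, -0.0]
grip_width: 0.0601
grasp_force: 0.0
```

Emit:
{"name": "servo_tool", "arguments": {"steps": [[6,[0,0,0.5],-0.124],[6,[0,0,0.5],-0.124],[6,[0,0,0.5],-0.124],[6,[0,0,0.5],-0.124],[6,[0,0,0.5],-0.124],[6,[0,0,0.5],-0.124],[6,[0,0,0.5],-0.124],[6,[0,0,0.5],-0.124],[6,[0,0,0.5],-0.124],[6,[0,0,0],-0.124]]}}

```text
time: 27.3
position: [0.4488, -0.3943, 0.0938]
orientation: [-0.0, -0.43, 0.903, -0.0]
ft_force: [-0.9, -0.0, -0.2]
grip_width: 0.06
grasp_force: 0.0
```

Run:
```python
from h import *
avg(2); need([.448,-.3975,.0365])
p=imaging.capture("side"); print([(r["centre"],r["conf"]) for r in imaging.find_in("cap",p)])
```

```text
avgF [ 0.75 -0.51 -0.41] avgP [ 0.4489 -0.3945  0.0945]
t 27.4 pos [ 0.449  -0.3946  0.0947] psi -2.2578 q [-0.939  0.116 -0.139  1.316 -0.    -1.823] F [ 0.68 -0.5  -0.43] w 0.0603 g 0.0 tilt [ 0.0002 -0.0011]
tool shift cm [ 0.29 -0.11  5.82] turn None
[([328.9, 189.6], 0.71), ([340.7, 209.0], 0.63)]
```

Emit:
{"name": "servo_tool", "arguments": {"steps": [[6,[0.29,-0.11,1.0],0],[6,[0,0,1.5],0],[6,[0,0,1.5],0],[6,[0,0,1.2],0],[6,[0,0,0.6],0],[6,[0,0,0],0]]}}

```text
time: 28.0
position: [0.4468, -0.3974, 0.035]
orientation: [-0.0, -0.425, 0.905, 0.001]
ft_force: [0.6, -0.1, -0.0]
grip_width: 0.0604
grasp_force: 0.0
```

Emit:
{"name": "servo_tool", "arguments": {"steps": [[3,[0,0,0],0],[3,[0,0,0],0],[3,[0,0,0],0],[3,[0,0,0],0],[3,[0,0,0],0],[3,[0,0,0],0],[3,[0,0,0],0]], "newtons": 80}}

```text
time: 28.58
position: [0.4481, -0.3991, 0.0383]
orientation: [0.0, -0.425, 0.905, -0.002]
ft_force: [-0.0, 1.4, 6.7]
grip_width: 0.0358
grasp_force: 80.7
```

Run:
```python
from h import *
avg(1); st()
```

```text
avgF [-0.    1.55  6.38] avgP [ 0.4481 -0.3991  0.0383]
t 28.63 pos [ 0.4481 -0.3991  0.0383] psi -2.263 q [-0.945  0.156 -0.199  1.212 -0.    -1.824] F [-0.    1.55  6.38] w 0.0356 g 80.7 tilt [ 0.0018 -0.0032]
```

Emit:
{"name": "servo_tool", "arguments": {"steps": [[3,[0,0,-0.5],0],[3,[0,0,-1.5],0],[3,[0,0,-2],-0.09],[3,[0,0,-2],-0.09],[3,[0,0,-2],-0.09],[3,[0,0,-1.5],-0.09],[3,[0,0,-0.5],-0.09],[3,[0,0,0],0],[3,[0,0,0],0]]}}

```text
time: 29.38
position: [0.4475, -0.3982, 0.137]
orientation: [-0.0, -0.615, 0.788, -0.001]
ft_force: [1.0, 0.2, -2.1]
grip_width: 0.0358
grasp_force: 80.1
```

Run:
```python
from h import *
avg(1); need([.563,-.168,.135],-1.813)
```

```text
avgF [-0.67 -0.2  -1.02] avgP [ 0.4472 -0.3979  0.1364]
t 29.43 pos [ 0.4472 -0.3979  0.1364] psi -1.8161 q [-0.945  0.102 -0.077  1.391 -0.    -2.271] F [-0.67 -0.2  -1.02] w 0.0354 g 80.1 tilt [ 0.     -0.0008]
tool shift cm [-25.11  -5.65   0.14] turn -0.003
```

Emit:
{"name": "servo_tool", "arguments": {"steps": [[3,[-1.5,-0.35,0],0],[3,[-3,-0.65,0],0],[3,[-3,-0.7,0],0],[3,[-3,-0.7,0],0],[3,[-3,-0.7,0],0],[3,[-3,-0.7,0],0],[3,[-3,-0.65,0],0],[3,[-2.6,-0.55,0],0],[3,[-2,-0.45,0],0],[3,[-1.01,-0.2,0],0]]}}

```text
time: 30.27
position: [0.5629, -0.1647, 0.1358]
orientation: [-0.0, -0.617, 0.787, 0.0]
ft_force: [-0.5, -0.6, -1.5]
grip_width: 0.0356
grasp_force: 80.1
```

Emit:
{"name": "servo_tool", "arguments": {"steps": [[3,[0,0,0],0],[3,[0,0,0],0],[3,[0,0,0],0]]}}

```text
time: 30.52
position: [0.562, -0.1686, 0.1364]
orientation: [-0.001, -0.616, 0.788, -0.001]
ft_force: [0.2, -0.7, -1.2]
grip_width: 0.0357
grasp_force: 80.1
```

Run:
```python
from h import *
avg(2); s=telemetry.sense(); q=imaging.capture("side"); need([.5631,-.168,.135],-1.813)
o=s["position"]-[0,0,.0383]
def al(c): return [(c[0]-245)*6,(c[1]-140)*6]
print("exp rim c",proj(q,o),al(proj(q,o)[0]),"skirt top",al(proj(q,o+[0,0,.033])[0]),"face",al(proj(q,[.5631,-.168,.054])[0]))
for y in(.94,.94+np.pi): print("ear",al(proj(q,o+[.034*np.cos(y),.034*np.sin(y),.003])[0]))
for th in np.arange(0,6.28,1.571): print("rim",al(proj(q,o+[.029*np.cos(th),.029*np.sin(th),0])[0]))
a=cv2.resize(q["frame"][140:240,245:355],(660,600),interpolation=cv2.INTER_CUBIC); cv2.imwrite("pics/g.png",a)
```

```text
avgF [ 0.26 -0.07 -1.79] avgP [ 0.562  -0.1689  0.1365]
t 30.67 pos [ 0.5621 -0.1689  0.1366] psi -1.8146 q [-5.140e-01  6.600e-02 -1.140e-01  1.389e+00 -1.000e-03 -1.841e+00] F [ 0.19  0.24 -1.12] w 0.0354 g 80.1 tilt [ 0.0003 -0.0016]
tool shift cm [-0.12 -0.07  0.16] turn -0.002
exp rim c [[294.60815379 194.40263099]] [np.float64(297.6489227566875), np.float64(326.4157859543263)] skirt top [np.float64(297.9204879299407), np.float64(257.28145714920635)] face [np.float64(293.86564002901764), np.float64(416.3414639781037)]
ear [np.float64(218.04721671689083), np.float64(340.7151742935863)]
ear [np.float64(375.9354013070723), np.float64(300.07845461972664)]
rim [np.float64(234.2903448172508), np.float64(305.12443012999216)]
rim [np.float64(260.5045660259972), np.float64(364.19552368295626)]
rim [np.float64(362.1768019731493), np.float64(348.0877148854815)]
rim [np.float64(333.61755920753103), np.float64(289.7989095100003)]
```

View pics/g.png

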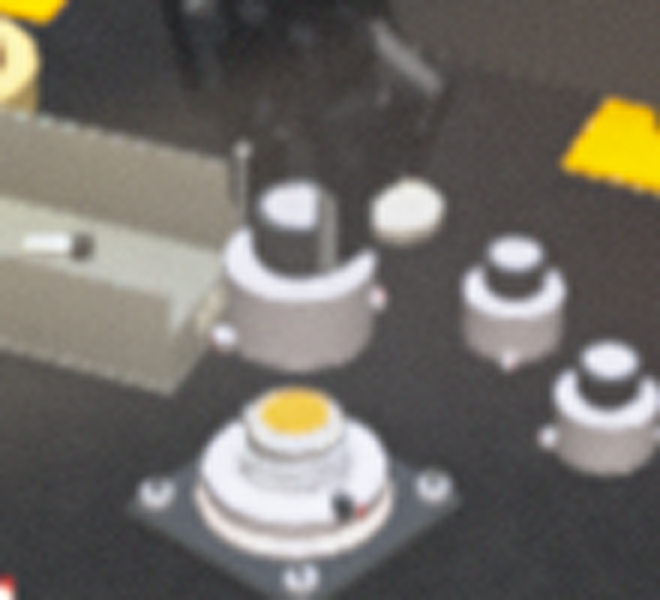

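The cap hangs level and centred over the cell, with its ears at (222,334) and (378,297) as predicted, so the yaw is right. I'll lower it now.

Emit:
{"name": "servo_tool", "arguments": {"steps": [[3,[-0.12,-0.07,1.0],0],[3,[0,0,1.5],0],[3,[0,0,1.2],0],[3,[0,0,0.5],0],[3,[0,0,0.4],0],[3,[0,0,0.4],0],[3,[0,0,0.2],0],[3,[0,0,0],0]]}}

```text
time: 31.33
position: [0.5635, -0.1672, 0.0846]
orientation: [-0.0, -0.616, 0.787, -0.001]
ft_force: [0.2, -0.3, -1.3]
grip_width: 0.0354
grasp_force: 80.2
```

Run:
```python
from h import *
avg(3); need([.5631,-.168,.0765],-1.813)
```

```text
avgF [-0.32  0.59 -1.36] avgP [ 0.5637 -0.1672  0.0851]
t 31.48 pos [ 0.5639 -0.1672  0.0853] psi -1.8129 q [-5.100e-01  9.100e-02 -1.830e-01  1.295e+00 -1.000e-03 -1.839e+00] F [-0.12  0.42 -1.18] w 0.0356 g 80.1 tilt [ 0.0013 -0.0019]
tool shift cm [0.1  0.05 0.88] turn 0.0
```

Emit:
{"name": "servo_tool", "arguments": {"steps": [[3,[0.05,0.03,0.2],0],[3,[0,0,0.2],0],[3,[0,0,0.2],0],[3,[0,0,0.1],0],[3,[0,0,0.1],0],[3,[0,0,0],0]]}}

```text
time: 31.98
position: [0.5637, -0.1682, 0.077]
orientation: [-0.0, -0.616, 0.787, -0.002]
ft_force: [3.6, -4.1, -0.1]
grip_width: 0.0356
grasp_force: 80.4
```

Run:
```python
from h import *
avg(3); need([.5631,-.168,.0765],-1.813)
```

```text
avgF [ 3.41 -4.45 -0.78] avgP [ 0.5637 -0.1682  0.077 ]
t 32.13 pos [ 0.5637 -0.1682  0.077 ] psi -1.8132 q [-0.511  0.095 -0.193  1.279 -0.002 -1.84 ] F [ 3.52 -4.53 -1.18] w 0.0356 g 80.4 tilt [ 0.0019 -0.0028]
tool shift cm [-0.01  0.07  0.05] turn -0.0
```

Emit:
{"name": "servo_tool", "arguments": {"steps": [[3,[0.03,-0.04,0.027],0.1],[3,[0,0,0.027],0.1],[3,[0,0,0.027],0.1],[3,[0,0,0.027],0.1],[3,[0,0,0.027],0.1],[3,[0,0,0.027],0.1],[3,[0,0,0.027],0.1],[3,[0,0,0.027],0.1]]}}

```text
time: 32.8
position: [0.5635, -0.1683, 0.0745]
orientation: [0.0, -0.259, 0.966, -0.001]
ft_force: [2.4, -4.1, -0.7]
grip_width: 0.0354
grasp_force: 80.2
```

Run:
```python
from h import *
avg(2); s,_=st(); print(s["moment"])
```

```text
avgF [ 1.47 -4.2  -1.24] avgP [ 0.5634 -0.1683  0.0744]
t 32.9 pos [ 0.5634 -0.1682  0.0744] psi -2.6149 q [-0.512  0.098 -0.195  1.277 -0.002 -1.038] F [ 0.86 -4.93 -1.11] w 0.0356 g 80.3 tilt [ 0.0004 -0.0021]
[-1.22999734 -0.37292071 -0.07092064]
```

Emit:
{"name": "servo_tool", "arguments": {"steps": [[3,[0.02,-0.035,0.027],0.12],[3,[0,0,0.027],0.12],[3,[0,0,0.027],0.12],[3,[0,0,0.027],0.12],[3,[0,0,0.027],0.12],[3,[0,0,0.027],0.12],[3,[0,0,0.027],0.12],[3,[0,0,0.027],0.12],[3,[0,0,0.027],0.12],[3,[0,0,0.027],0.12]]}}

```text
time: 33.73
position: [0.5629, -0.1676, 0.0713]
orientation: [-0.0, 0.33, 0.944, -0.0]
ft_force: [0.5, -0.6, -0.7]
grip_width: 0.0356
grasp_force: 80.3
```

Run:
```python
from h import *
avg(2); s,_=st(); print(s["moment"])
```

```text
avgF [ 0.34  0.52 -0.79] avgP [ 0.5629 -0.1676  0.0713]
t 33.83 pos [ 0.5629 -0.1677  0.0714] psi 2.4715 q [-5.120e-01  1.000e-01 -1.990e-01  1.273e+00 -1.000e-03  1.580e-01] F [-0.11 -0.19 -0.91] w 0.0357 g 80.3 tilt [-0.0006 -0.0003]
[-0.08427546 -0.09419548  0.01277447]
```

Emit:
{"name": "servo_tool", "arguments": {"steps": [[3,[0,0,0.027],0.12],[3,[0,0,0.027],0.12],[3,[0,0,0.027],0.12],[3,[0,0,0.027],0.12],[3,[0,0,0.027],0.12],[3,[0,0,0.027],0.12],[3,[0,0,0.027],0.12],[3,[0,0,0.027],0.12],[3,[0,0,0.027],0.12],[3,[0,0,0.027],0.12]]}}

```text
time: 34.67
position: [0.5637, -0.168, 0.0692]
orientation: [0.001, 0.804, 0.594, 0.0]
ft_force: [3.7, 0.0, -0.1]
grip_width: 0.0355
grasp_force: 80.5
```

Run:
```python
from h import *
avg(2); s,_=st(); print(s["moment"])
```

```text
avgF [ 4.47  0.54 -1.69] avgP [ 0.5639 -0.1678  0.0691]
t 34.77 pos [ 0.5639 -0.1678  0.0691] psi 1.2744 q [-0.512  0.101 -0.201  1.267  0.     1.356] F [ 4.86  0.25 -2.05] w 0.0354 g 80.3 tilt [ 0.0017 -0.0004]
[ 0.26035165 -1.18576979 -0.11732299]
```

Emit:
{"name": "servo_tool", "arguments": {"steps": [[3,[0.01,0.04,0.022],0.1],[3,[0,0,0.022],0.1],[3,[0,0,0.022],0.1],[3,[0,0,0.022],0.1],[3,[0,0,0.022],0.1],[3,[0,0,0.022],0.1],[3,[0,0,0.022],0.1],[3,[0,0,0.022],0.1],[3,[0,0,0],0]]}}

```text
time: 35.52
position: [0.5642, -0.1683, 0.0676]
orientation: [0.001, 0.972, 0.235, 0.001]
ft_force: [4.5, 0.1, 0.9]
grip_width: 0.0356
grasp_force: 80.7
```

Run:
```python
from h import *
avg(2); s,_=st(); print(s["moment"])
```

```text
avgF [ 4.19 -0.04 -0.17] avgP [ 0.5643 -0.1682  0.0676]
t 35.62 pos [ 0.5643 -0.1682  0.0677] psi 0.4789 q [-0.511  0.103 -0.202  1.264 -0.     2.151] F [ 4.01 -0.04  0.53] w 0.0354 g 80.7 tilt [ 0.0016 -0.0012]
[ 0.02319159 -1.14963429 -0.05068672]
```

Emit:
{"name": "servo_tool", "arguments": {"steps": [[3,[0,0.02,0.015],0.06],[3,[0,0,0.015],0.06],[3,[0,0,0.015],0.06],[3,[0,0,0.015],0.06],[3,[0,0,0],0]]}}

```text
time: 36.03
position: [0.5642, -0.1688, 0.067]
orientation: [0.001, 0.993, 0.117, 0.0]
ft_force: [4.5, -2.3, -1.1]
grip_width: 0.0353
grasp_force: 80.6
```

Run:
```python
from h import *
avg(2); s,_=st(); print(s["moment"])
```

```text
avgF [ 4.09 -2.02 -0.24] avgP [ 0.5642 -0.1687  0.067 ]
t 36.13 pos [ 0.5642 -0.1687  0.067 ] psi 0.2363 q [-5.120e-01  1.040e-01 -2.020e-01  1.263e+00 -1.000e-03  2.393e+00] F [ 4.01 -2.18 -0.63] w 0.0358 g 80.6 tilt [ 0.0012 -0.0019]
[-0.5548276  -1.1093707   0.03263066]
```

Emit:
{"name": "servo_tool", "arguments": {"steps": [[3,[0,0,0.01],0.04],[3,[0,0,0.01],0.04],[3,[0,0,0],0]]}}

```text
time: 36.38
position: [0.5643, -0.1685, 0.0668]
orientation: [0.001, 0.997, 0.077, 0.001]
ft_force: [4.8, -1.6, -1.1]
grip_width: 0.0358
grasp_force: 81.1
```

Run:
```python
from h import *
avg(2); s,_=st(); print(s["moment"])
```

```text
avgF [ 4.8  -1.5  -0.07] avgP [ 0.5643 -0.1685  0.0668]
t 36.48 pos [ 0.5643 -0.1685  0.0668] psi 0.1557 q [-5.120e-01  1.040e-01 -2.020e-01  1.262e+00 -1.000e-03  2.474e+00] F [ 5.08 -0.89 -0.46] w 0.0354 g 81.1 tilt [ 0.0014 -0.0016]
[-0.30712249 -1.23150082  0.14421958]
```

Emit:
{"name": "servo_tool", "arguments": {"steps": [[3,[0,0,0.01],0.04],[3,[0,0,0],0.04],[3,[0,0,0],0]]}}

```text
time: 36.73
position: [0.5639, -0.1688, 0.0668]
orientation: [0.001, 0.999, 0.037, 0.0]
ft_force: [1.5, -3.4, 1.6]
grip_width: 0.0359
grasp_force: 82.5
```

Run:
```python
from h import *
avg(2); s,_=st(); print(s["moment"])
```

```text
avgF [ 1.93 -2.99  2.15] avgP [ 0.5639 -0.1687  0.0668]
t 36.83 pos [ 0.5639 -0.1687  0.0667] psi 0.0753 q [-5.120e-01  1.040e-01 -2.020e-01  1.263e+00 -2.000e-03  2.555e+00] F [ 1.61 -3.02  2.95] w 0.0359 g 82.6 tilt [ 0.0004 -0.0023]
[-0.94462211 -0.30005015  1.31435677]
```

Emit:
{"name": "servo_tool", "arguments": {"steps": [[3,[0,0,0],0.04],[3,[0,0,0],0.04],[3,[0,0,0],0]]}}

```text
time: 37.08
position: [0.5646, -0.1687, 0.0672]
orientation: [0.001, 1.0, -0.004, 0.001]
ft_force: [4.1, -1.8, 4.4]
grip_width: 0.0358
grasp_force: 82.8
```

Run:
```python
from h import *
avg(2); s,_=st(); print(s["moment"])
```

```text
avgF [ 4.76 -1.52  2.82] avgP [ 0.5646 -0.1686  0.0672]
t 37.18 pos [ 0.5646 -0.1686  0.0672] psi -0.0064 q [-5.120e-01  1.040e-01 -2.020e-01  1.262e+00 -1.000e-03  2.636e+00] F [ 5.21 -1.77  3.6 ] w 0.0353 g 82.9 tilt [ 0.0022 -0.0019]
[-0.58405038 -1.09850114  0.84886274]
```

Run:
```python
from h import *
q=imaging.capture("side")
def al(c): return np.round([(c[0]-265)*10,(c[1]-185)*10])
c0=np.array([.5631,-.168,.0])
for a in(0,.1,.2,-.1): print("ear",a,[al(proj(q,c0+[.036*np.cos(y),.036*np.sin(y),.031])[0]) for y in(-.22+a,-.22+a+np.pi)])
a=cv2.resize(q["frame"][185:245,265:330],(650,600),interpolation=cv2.INTER_CUBIC); cv2.imwrite("pics/i.png",a)
```

```text
ear 0 [array([182., 258.]), array([400., 382.])]
ear 0.1 [array([173., 265.]), array([410., 374.])]
ear 0.2 [array([164., 272.]), array([418., 367.])]
ear -0.1 [array([192., 252.]), array([390., 388.])]
```

View pics/i.png

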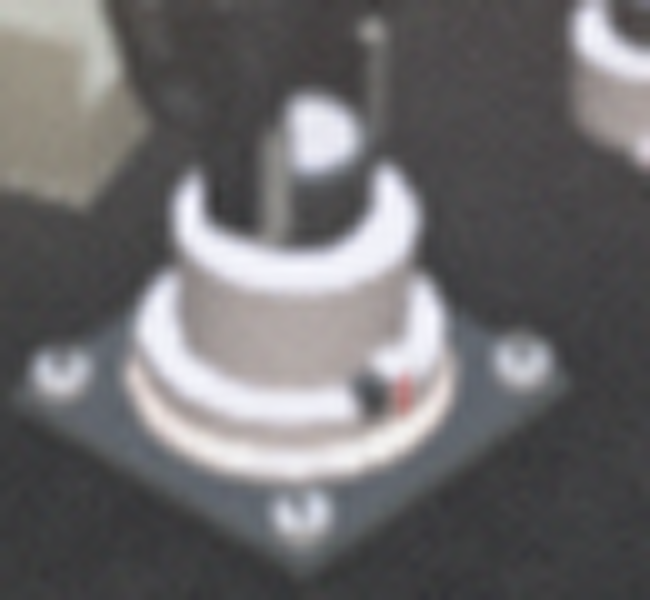

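The ear (390,360) is against the stop dog (372,390), in line with the shoulder's red mark (403,393), so the cap is home. Next I'll back off a quarter turn.

Emit:
{"name": "servo_tool", "arguments": {"steps": [[3,[0,0,-0.02],-0.12],[3,[0,0,-0.027],-0.12],[3,[0,0,-0.027],-0.12],[3,[0,0,-0.027],-0.12],[3,[0,0,-0.027],-0.12],[3,[0,0,-0.027],-0.12],[3,[0,0,-0.027],-0.12]]}}

```text
time: 37.82
position: [0.5644, -0.1675, 0.0683]
orientation: [0.0, 0.913, 0.407, 0.001]
ft_force: [5.7, 3.2, 2.1]
grip_width: 0.0354
grasp_force: 82.8
```

Emit:
{"name": "servo_tool", "arguments": {"steps": [[3,[0,0,-0.027],-0.12],[3,[0,0,-0.027],-0.12],[3,[0,0,-0.027],-0.12],[3,[0,0,-0.027],-0.12],[3,[0,0,-0.027],-0.12],[3,[0,0,-0.027],-0.12],[3,[0,0,-0.01],-0.04],[3,[0,0,0],0]]}}

```text
time: 38.48
position: [0.5637, -0.1678, 0.0697]
orientation: [0.0, 0.699, 0.715, 0.0]
ft_force: [3.5, -0.7, 0.9]
grip_width: 0.0356
grasp_force: 82.7
```

Run:
```python
from h import *
avg(2); s,_=st(); print(s["moment"])
q=imaging.capture("side")
def al(c): return np.round([(c[0]-265)*10,(c[1]-185)*10])
c0=np.array([.5631,-.168,.0])
for a in(1.37,1.47,1.57,1.67,1.77): print("ear",a,[al(proj(q,c0+[.036*np.cos(y),.036*np.sin(y),.0345])[0]) for y in(-.22+a,)])
a=cv2.resize(q["frame"][185:245,265:330],(650,600),interpolation=cv2.INTER_CUBIC); cv2.imwrite("pics/j.png",a)
```

```text
avgF [3.51 0.42 0.01] avgP [ 0.5637 -0.168   0.0697]
t 38.58 pos [ 0.5637 -0.168   0.0697] psi 1.5896 q [-0.512  0.102 -0.199  1.269 -0.     1.04 ] F [ 3.69  1.04 -0.06] w 0.0359 g 82.6 tilt [ 0.     -0.0004]
[ 0.30540167 -0.82426799 -0.02306174]
ear 1.37 [array([168., 362.])]
ear 1.47 [array([178., 369.])]
ear 1.57 [array([188., 376.])]
ear 1.67 [array([199., 382.])]
ear 1.77 [array([212., 387.])]
```

View pics/j.png

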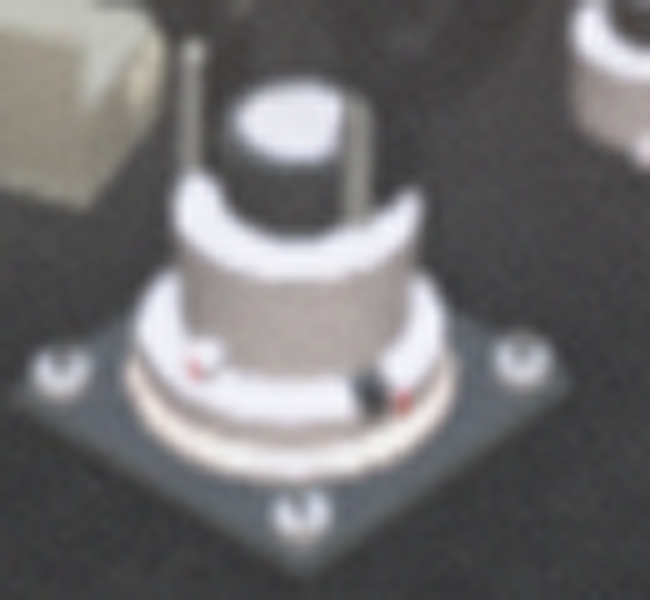

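The ear's red mark is at (195,368). A quarter turn predicts about (191,368), and the cap is still gripped, so I'm handing in.

```bash
python3 -c "
from h import *
print(ticket.finish_job())"
```

```text
the job is handed in; nothing more can be done
None
```

The job is handed in at about 39 s: I dressed the specimen at about 5 N, laid the block back on its mat, screwed the cap to its stop, backed it off about a quarter turn (1.6 rad by camera) and left it gripped; the only hitch was a joint-6 overrun to its limit while hovering over the cap, corrected before the grasp.

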